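# Open the stuck bath-tablet jar in the one-hand clamp and hold its lid above it

### The job

The lid of the square bath-tablet jar in the one-hand jar clamp is stuck. First brace the jar: push the clamp's sliding jaw by its upright paddle until the jar is squarely nipped between both jaws with no gap. Then unscrew the metal lid anticlockwise until it comes free, keeping the jar standing braced on its pad, lift the lid about 2 cm clear of the jar's mouth, and finish still holding it there, level over the jar (do not put it down or let go), leaving everything else where it is.

Things in the scene. Friction and masses are not known exactly. Their poses are not given: they have to be found in the camera images.
- clamp: White plastic one-hand jar clamp, fixed to the bench, base plate 116 x 232 mm, turned up to 0.5 rad. Origin: on the bench under the middle of the braced jar's place; z up; +y (the robot's left at yaw 0) runs along its two guide rods from the fixed jaw to the sliding jaw and push paddle. The jar stands on a pad 16 mm above the bench. Jaws: 116 mm wide in x, tops 60 mm above the bench.
- fixed_jaw (a point): Middle of the fixed jaw's rubber face, 37 mm above the bench, at clamp y = -34 mm; the face looks to the clamp's +y and the jar must end up flat against it. Axes as the clamp's. At the clamp's other end (y = 157 to 167 mm) is an end bar 40 mm high.
- jaw (a joint): Travel of the sliding jaw, m, towards the fixed jaw (clamp -y). 0 = fully open, rubber face at clamp y = 80 mm; 0.046 = tight on the 68 mm jar standing square against the fixed jaw. Starts at 0 to 0.014, clear of the jar. Self-holding: about 12 N moves it and it stays where left; the push also slides the jar along and squares it.
- paddle (a point): Middle of the outer face (the one to push, looking to clamp +y) of the upright push paddle on the sliding jaw, 85 mm above the bench; moves with the jaw, axes as the clamp's. Paddle: 56 mm wide (clamp x), 12 mm thick (clamp y), top 105 mm above the bench, its outer face 58 mm behind the jaw's rubber face.
- jar: Square amber glass jar, 68 x 68 mm, about 0.4 kg, standing loose between the jaws, 2 to 10 mm off the fixed jaw and up to 0.1 rad askew. Origin: centre of its underside; z up. Body with shoulder 66 mm high, then a round neck 43 mm across with three raised ramps that hold the lid's lugs. Unbraced, it turns with the lid.
- mouth (a point): Centre of that jar's open mouth (under the lid), 93 mm above the jar's underside; axes as the jar's. The lid's lower edge is 17 mm below it while the lid is on, and a springy seal inside the lid presses on the rim, with up to 20 N when tight and about 10 N until the lid is raised 2 mm or so; before release the lid can be raised no more than 4 mm.
- cap: The jar's lid: round knurled bare metal, 60 mm across, 22 mm deep, about 90 g. Origin: centre of its lower edge, 76 mm above the jar's underside when on, 10 mm above the shoulder; z up. About 0.5 N m starts it. It unscrews anticlockwise seen from above: free after 65 degrees, stopped again at 103, so nearly a quarter turn, then straight up. Pulled sooner, it lifts the jar.
- scoop: Bystander: small green plastic scoop, bowl 56 mm across, 30 mm high, lying near the fixed-jaw end of the clamp. Origin: centre of its underside.
- massager: Bystander: blue silicone massager, a nubbed dome 80 mm across, 35 mm high, lying near the fixed-jaw end of the clamp. Origin: centre of its underside.
- nailbrush: Bystander: wooden nail brush 85 x 42 x 28 mm, lying past the paddle end of the clamp. Origin: centre of its underside.
- backbrush: Bystander: long-handled wooden back brush, 370 mm long, 34 mm high, lying along the far edge of the bench. Origin: centre of its underside.
- shampoo: Bystander: grey plastic bottle, 60 mm across, 160 mm tall, at the left of the bench. Origin: centre of its underside.
- roundjar: Bystander: round white ceramic jar with a wooden stopper, 70 mm across, 75 mm tall, at the right; not the jar to open. Origin: centre of its underside.
- soapdish: Bystander: white soap dish with a bar of soap, 105 x 75 x 28 mm, at the far right. Origin: centre of its underside.
Mind the look-alikes: they are no part of the job. Of the things like the cap, leave any that is blue; of the rest the larger one is meant.

How it is judged:
By the outcome, as a careful person would: the job done as asked, in the order asked, and still so for the second after the job is handed in, while the arm keeps its last pose, push and grip.
It also fails if it takes over 51 s, if anything falls off the work surface, if the arm or the gripper's body presses on something with over 40 N, if the wrist force passes 120 N, or if a joint passes its speed limit or range.

### The arm

A 6-joint arm with a two-finger parallel gripper is mounted at the origin on the work surface. World frame = base frame: x ahead of the robot, y to its left, z up, the work surface at z = 0. Lengths are in mm, angles in rad, forces in N, time in s.
With the tool pointing down it reaches from about 350 to 875 mm from the base axis. Payload 4.2 kg.
Tool frame: the origin (TCP) lies on the mounting face of the last link; the fingertips stand 173 mm ahead of it and the grasp point (between the pads) lies 155 mm ahead of it (tcp_to_grasp is the distance from the TCP to the grasp point, in mm); z points along the fingers, y is the direction in which the jaws open and shut (so a half turn about z gives the same grasp; the last joint's range is limited). The gripper opens to 85 mm and grips with 20 to 120 N. Pads are 22 mm wide; open, the fingers measure 114 mm over their backs; the gripper's body (76 mm by 85 mm) begins 54 mm behind the grasp point. The pads swing forward as they close: fully open they stand 13 mm farther back than shut.
Start: joints at [1.365, 0.385, 0.008, 0, -1.194, -0.259], TCP at [280.119, 558.689, 404.712] pointing down, gripper open.
Joint ranges: [-3.14, 3.14], [-1.21, 2.06], [-1.07, 1.41], [-3.16, 2.05], [-2.99, -0.16], [-3.1, 3.1]. Speed limits (rad/s): [2.79, 2.79, 3.14, 3.14, 3.14, 3.14].

### API

Orientations are given as a unit quaternion [x, y, z, w].
In Python, from bench import * gives the robot as it stands. The module is installed in compiled form; this text tells all that it offers.
- The arm moves only by the tool apply_moves, never from a script. Its arguments are lists of equal length, an entry for each row: "fingers": the closure, from 0 (fully open) to 1 (shut); "dp": the shift along the world's x, y, z in cm, a list of three; "yaw": the turn about the world's z in degrees. A call has 1 to 10 rows; each row is the pose to reach, as a shift and turn from the pose measured when the call began; what a row does not reach only later rows make up. A row lasts 1/10 s, in which the tool goes at most 50 mm and 8.59 degrees, less where a joint would pass 70% of its speed; a pose out of reach is approached as far as the arm can. A call with a gripper value outside its range is refused whole. The fingers move at their own pace and stop on an object; the grip force is fixed at half the most. Time passes only in rows, so rows that repeat a pose let the fingers close. It gives the time, the measured TCP pose, the force and the opening at its end, in the units of the state.
- read_state(): the state, without advancing time (a new reading comes with each control period).
- get_image(name): name is "scene" or "side" or "wrist"; returns a dict with "color" (420x560x3 uint8, blue, green, red), "mtx" (3x3 intrinsics, pixels), "k1" (the pictures are not rectified: a ray, as slopes to the right and down, at radius r is drawn at 1 + k1 r^2 times it, then the intrinsics apply), "camera_from_world" (4x4, takes a point from world to camera coordinates); the wrist camera has in their place "tool_from_camera" (4x4, takes a point from camera to tool coordinates, whose origin is the TCP and whose axes are the flange's). Camera axes: x right, y down, z forward; pixel columns grow to the right and rows downward; lengths in mm; the calibration is good to about 2 mm. A picture is of the moment at which its call begins: read the wrist's pose just before it. There is no depth.
- job_done(): hands the job in, once; it reports no verdict.
The state is a dict: "clock": time; "joints": joint angles; "joint_vel": joint speeds; "joint_efforts": joint torques, N m; "position": TCP position; "ee_rot": TCP orientation; "contact_force": force on the tool from outside, world axes, zero at the start; "wrist_torque": the same for the moment, N m; "gripper_width": finger opening in mm.
Only numpy, scipy, OpenCV 4.12 (cv2) and the standard library are available. Lean on these libraries where they do the work, as an engineer would, in place of code of your own. Each camera call takes 0.05 s, during which the arm holds its last target. There are 200 camera calls.

## Working session

There is one attempt and no reset: what is moved stays moved. The work goes in short steps, Python scripts to look and compute and a tool call to move; the robot and the scene stay as the last step left them, time stands still between calls to the robot, and variables do not carry over. Pictures are saved under pics/ and viewed, about 8 in all and at most 12, crops included, and the job is handed in when it is done.

Besides the shell and the picture viewer there is one more tool, called after "Request:" as name([rows], argument=value, ...), one row to a line, values as JSON. apply_moves: Moves the arm, as the interface text tells. Its arguments: {"type":"object","properties":{"fingers":{"type":"array","items":{"type":"number"}},"dp":{"type":"array","items":{"type":"array","items":{"type":"number"}}},"yaw":{"type":"array","items":{"type":"number"}}},"required":["fingers","dp","yaw"]}

```bash
mkdir -p pics
cat > h.py <<'E'
from bench import *
import numpy as np, cv2
def ray(im,u,v):
    K=im["mtx"];d=np.array([(u-K[0,2])/K[0,0],(v-K[1,2])/K[1,1]]);s=d.copy()
    for _ in range(30): s=d/(1+im["k1"]*(s@s))
    T=im["camera_from_world"];R=T[:3,:3];o=-R.T@T[:3,3]
    return o,R.T@np.array([s[0],s[1],1])
def onz(im,u,v,z):
    o,r=ray(im,u,v);return o+r*(z-o[2])/r[2]
def proj(im,p):
    T=im["camera_from_world"];c=T[:3,:3]@np.array(p,float)+T[:3,3];s=c[:2]/c[2];s=s*(1+im["k1"]*(s@s))
    return im["mtx"][:2,:2]@s+im["mtx"][:2,2]
def wrist():
    from scipy.spatial.transform import Rotation as Ro
    s=read_state();im=get_image("wrist");T=np.eye(4);T[:3,:3]=Ro.from_quat(s["ee_rot"]).as_matrix();T[:3,3]=s["position"]
    im["camera_from_world"]=np.linalg.inv(T@im["tool_from_camera"]);return im
E
python3 - <<'E'
from h import *
import pickle
ims={}
for n in("scene","side"):
    im=get_image(n);ims[n]=im;cv2.imwrite(f"pics/{n}.png",im["color"]);T=im["camera_from_world"]
    print(n,-T[:3,:3].T@T[:3,3],im["mtx"][0,0])
pickle.dump(ims,open("ims.pkl","wb"));print(read_state())
E
```

```text
scene [1291.59716378 -456.85018266  852.8198213 ] 384.73895203327385
side [  83.21670041 -636.0170985   919.60429409] 446.8517701503608
{'clock': 0.1, 'joints': array([ 1.36460911e+00,  3.85500809e-01,  6.77033733e-03, -3.99027719e-04,
       -1.19400789e+00, -2.58614120e-01]), 'joint_vel': array([-1.01302692e-03, -4.34182439e-06,  2.84839217e-03,  1.19243822e-03,
       -4.33451487e-04,  3.05906777e-03]), 'joint_efforts': array([-2.05284746e-04, -3.93319094e+01,  1.88929403e+01,  4.19790342e+00,
       -2.59977191e-03,  5.09889134e-06]), 'position': array([280.03880715, 558.55848211, 403.72627734]), 'ee_rot': array([ 9.73098864e-01, -2.30385813e-01, -1.59932322e-04,  9.75543453e-04]), 'contact_force': array([ 0.15346149, -0.41469064,  1.27978623]), 'wrist_torque': array([-0.01886706, -0.01357804, -0.02351723]), 'gripper_width': 85.58921441764139}
```

View pics/scene.png

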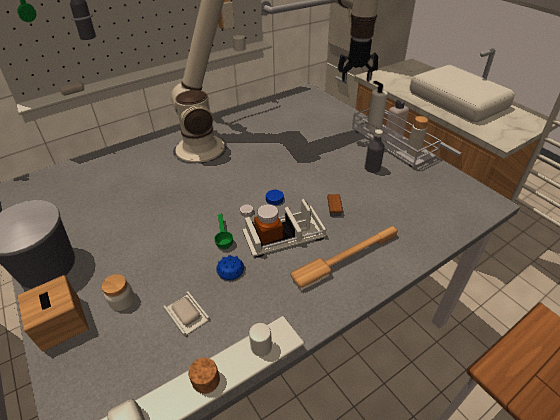

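View pics/side.png

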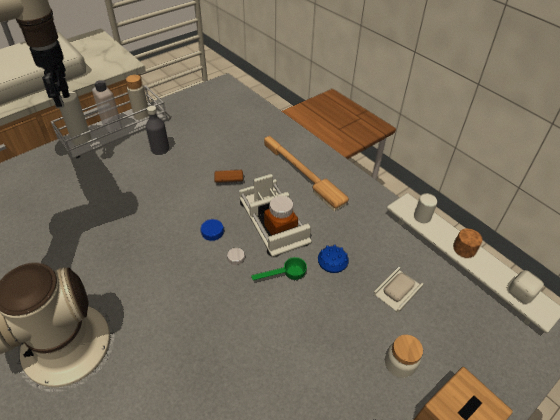

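The pictures show three lid-like things. The metal lid on the amber jar is at side (282,205) / scene (268,212), a small pale lid lies on the bench at side (236,255), and a blue lid is at side (212,229). I choose the large metal lid on the jar. Next are close crops.

Run:
```python
from h import *
import pickle
ims=pickle.load(open("ims.pkl","rb"))
a=cv2.resize(ims["side"]["color"][165:265,220:330],None,fx=7,fy=5.9,interpolation=cv2.INTER_CUBIC)
a=cv2.resize(ims["side"]["color"][165:260,225:325],(400,380),interpolation=cv2.INTER_CUBIC)
b=cv2.resize(ims["scene"]["color"][190:260,235:335],(400,280),interpolation=cv2.INTER_CUBIC)
b=cv2.copyMakeBorder(b,0,100,0,0,cv2.BORDER_CONSTANT)
cv2.imwrite("pics/crop.png",np.hstack([a,b]))
print(onz(ims["side"],282,203,114),onz(ims["scene"],268,212,114))
```

```text
[588.0407884  -38.30256081 114.        ] [592.28362977 -43.28188123 114.        ]
```

View pics/crop.png

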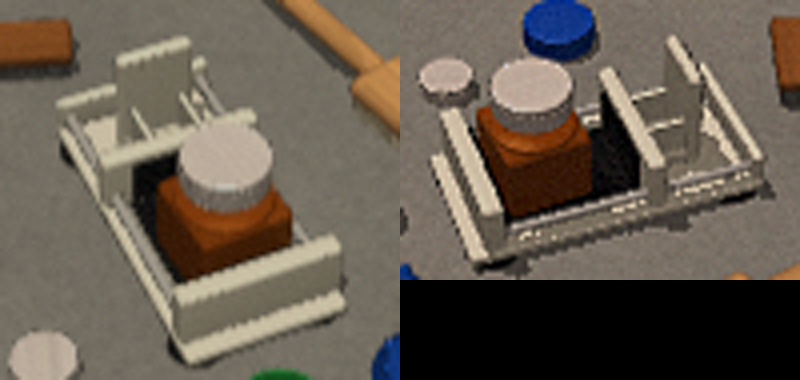

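The crop confirms the choice: a large metal lid on the amber jar, with the fixed jaw at the lower right and the paddle at the far end. Now I estimate the clamp yaw roughly, and prepare to fly to a point above it.

Run:
```python
from h import *
import pickle
ims=pickle.load(open("ims.pkl","rb"));s=ims["side"];c=ims["scene"]
f=lambda x,y:(225+x/4,165+y/4); g=lambda x,y:(235+(x-400)/4,190+y/4)
for n,p,z in[("fjaw L",f(178,292),60),("fjaw R",f(338,242),60),("sjaw L",f(105,162),60),("sjaw R",f(252,117),60),("pad L",f(118,55),105),("pad R",f(188,42),105)]:print(n,onz(s,*p,z).round(0))
for n,p,z in[("fjaw far",g(447,115),60),("fjaw near",g(488,215),60),("sjaw far",g(606,72),60),("sjaw near",g(650,165),60),("padfar",g(675,42),105),("padnear",g(695,85),105)]:print(n,onz(c,*p,z).round(0))
print(get_image("wrist")["tool_from_camera"].round(3))
```

```text
fjaw L [521. -74.  60.]
fjaw R [ 627. -104.   60.]
sjaw L [551.  45.  60.]
sjaw R [656.  18.  60.]
pad L [592.  84. 105.]
pad R [637.  65. 105.]
fjaw far [530. -82.  60.]
fjaw near [ 636. -110.   60.]
sjaw far [558.  44.  60.]
sjaw near [660.  13.  60.]
padfar [601.  77. 105.]
padnear [648.  61. 105.]
[[-0.0000e+00 -9.4900e-01 -3.1600e-01  8.2056e+01]
 [ 1.0000e+00  0.0000e+00 -2.0000e-03  3.2900e-01]
 [ 2.0000e-03 -3.1600e-01  9.4900e-01  3.0607e+01]
 [ 0.0000e+00  0.0000e+00  0.0000e+00  1.0000e+00]]
```

Request:
apply_moves([
  [3,-5,1],
  [6,-10,2],
  [9,-15,3],
  [12,-20,3],
  [15,-25,3],
  [18,-29,3],
  [20,-33,3],
  [22,-37,3],
  [24,-41,3],
  [26,-45,3],
], fingers=[0,0,0,0,0,0,0,0,0,0], yaw=[0,0,0,0,0,0,0,0,0,0])

```text
clock: 1.15
position: [530.5, 126.5, 433.8]
ee_rot: [0.973, -0.23, -0.0, 0.001]
contact_force: [1.2, 1.0, -0.0]
gripper_width: 85.3
```

Request:
apply_moves([
  [2.3,-4,0],
  [4.6,-8,0],
  [7,-12,0],
  [7,-12,0],
], fingers=[0.3,0.6,1,1], yaw=[5,11,11,11])

```text
clock: 1.55
position: [602.3, 2.2, 432.5]
ee_rot: [0.99, -0.139, -0.001, 0.001]
contact_force: [-0.2, 0.1, -0.7]
gripper_width: 27.8
```

Run:
```python
from h import *
import pickle
im=wrist();pickle.dump(im,open("w1.pkl","wb"));cv2.imwrite("pics/w1.png",cv2.resize(im["color"],(800,600)));print(read_state()["position"],read_state()["ee_rot"],read_state()["joints"])
```

```text
[601.3462884    4.04978773 432.54683025] [ 0.99039688 -0.13824481 -0.00105172  0.00113534] [ 0.27596026  0.32744426 -0.00795952  0.0013022  -1.23823279  1.01703088]
```

View pics/w1.png

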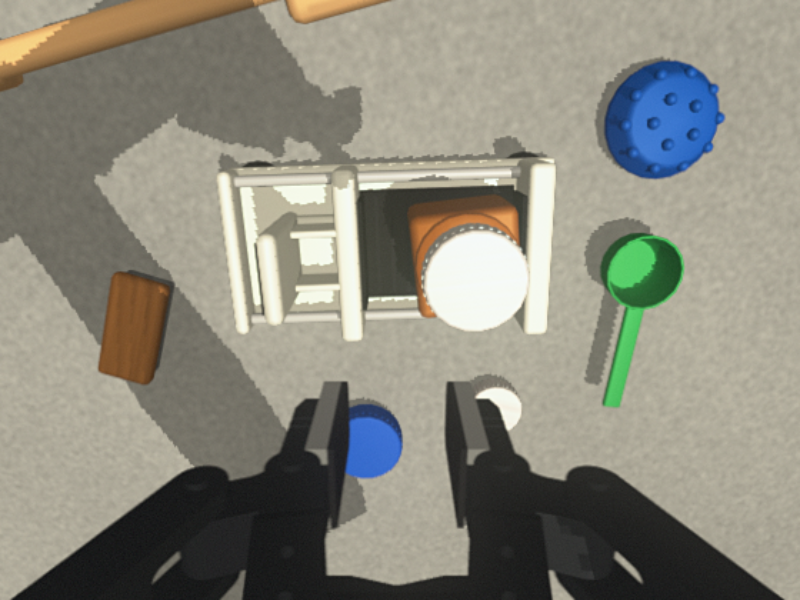

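The wrist view shows, in display pixels, the lid at (476,279), the fixed-jaw top at (527-553,160-332), the sliding-jaw top at (333-360,170-338) and the paddle top at (258-282,237-322).

Run:
```python
from h import *
import pickle
im=pickle.load(open("w1.pkl","rb"))
P=lambda x,y,z:onz(im,x*.7,y*.7,z)
L=[("fj in far",532,164,60),("fj in near",526,331,60),("sj out far",334,172,60),("sj out near",343,338,60),("sj in far",357,172,60),("sj in near",361,338,60),("pad out far",259,238,105),("pad out near",268,320,105),("cap",476,279,114),("capR",529,279,114),("capL",424,279,114)]
D={}
for n,x,y,z in L:D[n]=P(x,y,z);print(n,D[n].round(1))
for a,b in(("fj in far","fj in near"),("sj out far","sj out near"),("sj in far","sj in near"),("pad out far","pad out near")):
    d=D[a]-D[b];m=(D[a]+D[b])/2;print(a,np.hypot(*d[:2]).round(1),np.arctan2(d[1],d[0]).round(3),m.round(1))
```

```text
fj in far [633.5 -94.9  60. ]
fj in near [525.6 -68.7  60. ]
sj out far [662.6  24.3  60. ]
sj out near [555.2  52.9  60. ]
sj in far [658.6  10.6  60. ]
sj in near [551.8  41.   60. ]
pad out far [642.3  69.9 105. ]
pad out near [594.8  82.1 105. ]
cap [588.4 -40.7 114. ]
capR [580.2 -69.1 114. ]
capL [596.3 -12.9 114. ]
fj in far 111.1 -0.238 [579.5 -81.8  60. ]
sj out far 111.1 -0.26 [608.9  38.6  60. ]
sj in far 111.1 -0.278 [605.2  25.8  60. ]
pad out far 49.0 -0.252 [618.6  76.  105. ]
```

Request:
apply_moves([
  [1,4,0],
  [2,8,0],
  [2.8,10.7,0],
  [2.8,10.7,-2],
  [2.8,10.7,-5],
  [2.8,10.7,-8],
  [2.8,10.7,-10],
  [2.8,10.7,-12],
  [2.8,10.7,-14],
  [2.8,10.7,-15],
], fingers=[1,1,1,1,1,1,1,1,1,1], yaw=[-8.5,-17,-25.5,-34,-42.5,-51,-59.5,-68,-76.5,-85])

```text
clock: 2.6
position: [628.0, 112.1, 280.4]
ee_rot: [-0.635, 0.773, 0.002, -0.002]
contact_force: [-1.4, 0.1, 0.7]
gripper_width: -0.1
```

Run:
```python
from h import *
s=read_state();q=s["ee_rot"]
print(s["position"],2*np.arctan2(q[1],q[0]),s["joints"],s["contact_force"],s["gripper_width"])
p0=np.array([587.9,-48.9]);ex=np.array([.969,-.247]);ey=np.array([.247,.969]);d=s["position"][:2]-p0;print(d@ex,d@ey)
```

```text
[628.04738978 112.08848806 280.35644139] 4.517358977072488 [ 0.42904916  0.51300002 -0.11419968 -0.00451193 -0.94838638 -0.62143995] [-1.36914201  0.07974458  0.66299729] -0.10178729443511526
-0.8613358573887812 165.91425020402343
```

Request:
apply_moves([
  [0,0,-2.2],
  [0,0,-4.2],
  [0,0,-4.2],
  [-0.4,-1.5,-4.2],
  [-0.6,-2.2,-4.2],
  [-0.7,-2.7,-4.2],
  [-0.8,-3.2,-4.2],
  [-0.9,-3.7,-4.2],
  [-1.1,-4.3,-4.2],
  [-1.2,-4.8,-4.2],
], fingers=[1,1,1,1,1,1,1,1,1,1], yaw=[-3,-3,-3,-3,-3,-3,-3,-3,-3,-3])

```text
clock: 3.6
position: [615.9, 66.5, 239.8]
ee_rot: [-0.614, 0.789, 0.003, 0.002]
contact_force: [-2.7, 13.9, 0.2]
gripper_width: 0.0
```

Request:
apply_moves([
  [-0.1,-0.4,0],
  [-0.15,-0.6,0],
  [-0.15,-0.6,0],
], fingers=[1,1,1], yaw=[0,0,0])

```text
clock: 3.9
position: [614.5, 62.6, 240.2]
ee_rot: [-0.614, 0.789, 0.004, 0.005]
contact_force: [-0.4, 10.7, -4.8]
gripper_width: -0.3
```

Run:
```python
from h import *
import pickle
s=read_state()
p0=np.array([587.9,-48.9]);ex=np.array([.969,-.247]);ey=np.array([.247,.969]);d=s["position"][:2]-p0;print(s["position"],d@ex,d@ey,s["contact_force"])
im=wrist();sd=get_image("side");pickle.dump((im,sd),open("w2.pkl","wb"))
b=cv2.resize(sd["color"][160:260,225:325],(420,420),interpolation=cv2.INTER_CUBIC)
cv2.imwrite("pics/w2.png",np.hstack([cv2.resize(im["color"],(380,285))[:, :],b[:285]*0]) if 0 else cv2.resize(im["color"],(800,600)))
```

```text
[614.53463923  62.62508435 240.17298003] -1.737730424457082 114.6465626291214 [-0.39075538 10.67685913 -4.81399269]
```

View pics/w2.png

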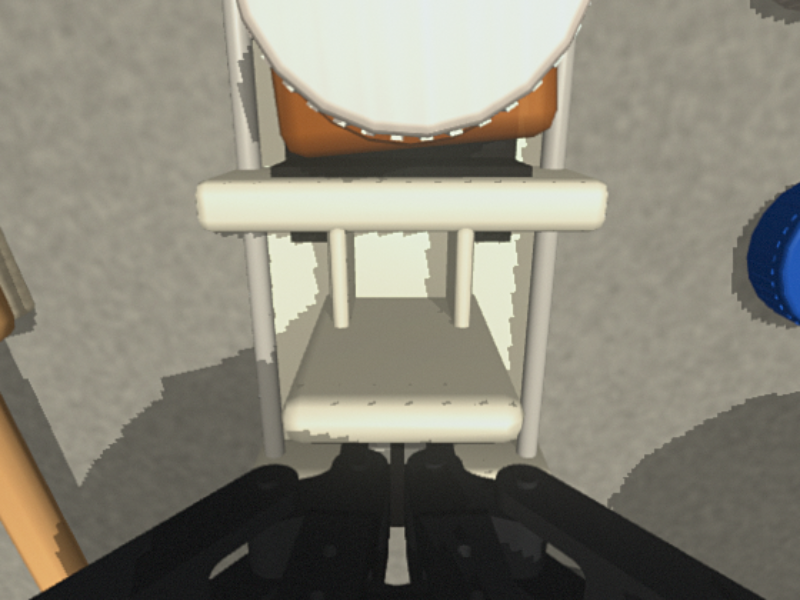

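The view shows the paddle at (400,415), the jaw at (400,205), and the amber jar just ahead of the jaw and slightly askew. I keep pushing and watch the force.

Request:
apply_moves([
  [-0.05,-0.3,0],
  [-0.1,-0.5,0],
  [-0.15,-0.7,0],
  [-0.2,-0.9,0],
], fingers=[1,1,1,1], yaw=[0,0,0,0])

```text
clock: 4.4
position: [612.6, 56.5, 240.3]
ee_rot: [-0.614, 0.789, 0.005, 0.009]
contact_force: [0.3, 15.7, -6.2]
gripper_width: 0.1
```

Request:
apply_moves([
  [-0.05,-0.3,0],
  [-0.1,-0.4,0],
], fingers=[1,1], yaw=[0,0])

```text
clock: 4.6
position: [611.8, 55.1, 240.4]
ee_rot: [-0.614, 0.789, 0.006, 0.013]
contact_force: [1.1, 14.6, -7.5]
gripper_width: 0.1
```

Request:
apply_moves([
  [-0.05,-0.3,0],
  [-0.1,-0.4,0],
], fingers=[1,1], yaw=[0,0])

```text
clock: 4.8
position: [611.0, 53.9, 240.4]
ee_rot: [-0.614, 0.789, 0.007, 0.017]
contact_force: [1.5, 16.3, -7.1]
gripper_width: -0.2
```

Request:
apply_moves([
  [-0.1,-0.4,0],
  [-0.1,-0.5,0],
  [-0.1,-0.6,0],
], fingers=[1,1,1], yaw=[0,0,0])

```text
clock: 5.1
position: [610.1, 51.2, 240.4]
ee_rot: [-0.614, 0.789, 0.008, 0.02]
contact_force: [-0.0, 16.1, -6.4]
gripper_width: -0.3
```

Request:
apply_moves([
  [-0.1,-0.4,0],
  [-0.1,-0.5,0],
  [-0.1,-0.6,0],
], fingers=[1,1,1], yaw=[0,0,0])

```text
clock: 5.4
position: [609.1, 48.4, 240.4]
ee_rot: [-0.613, 0.789, 0.01, 0.024]
contact_force: [-0.8, 19.7, -6.4]
gripper_width: -0.4
```

Run:
```python
from h import *
s=read_state()
p0=np.array([587.9,-48.9]);ex=np.array([.969,-.247]);ey=np.array([.247,.969]);d=s["position"][:2]-p0;print(s["position"],d@ex,d@ey,s["contact_force"])
im=wrist();cv2.imwrite("pics/w3.png",cv2.resize(im["color"],(640,480)))
```

```text
[609.05808602  48.43914032 240.44573006] -3.5405823077263694 99.5476742205453 [-0.75973559 19.70312495 -6.44605923]
```

View pics/w3.png

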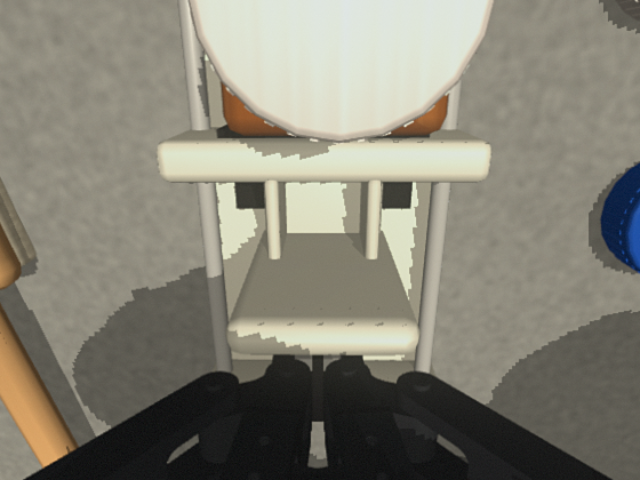

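The jar is now square to the jaw, with about 3 mm of travel left. The tool has picked up about 0.05 rad of tilt from pushing. I retreat, turn 180° and finish the push from the other side, so that the load cancels the tilt.

Request:
apply_moves([
  [0.5,1.8,0],
  [1,3.8,1],
  [1,3.8,3],
  [1,3.8,4],
  [1,3.8,4],
  [1,3.8,4],
  [1,3.8,4],
  [1,3.8,4],
  [1,3.8,4],
  [1,3.8,4],
], fingers=[1,1,1,1,1,1,1,1,1,1], yaw=[0,5,13,21,29,37,45,53,61,69])

```text
clock: 6.45
position: [619.3, 86.4, 281.9]
ee_rot: [0.953, -0.3, -0.021, -0.014]
contact_force: [0.9, 0.1, 0.2]
gripper_width: 0.0
```

Request:
apply_moves([
  [0,0,0],
  [0,0,0],
  [0,0,0],
  [0,0,0],
  [0,0,0],
  [0,0,0],
  [0,0,0],
  [0,0,0],
  [0,0,0],
  [0,0,0],
], fingers=[1,1,1,1,1,1,1,1,1,1], yaw=[8.5,17,25.5,34,42.5,51,59.5,68,76.5,85])

```text
clock: 7.45
position: [619.5, 86.3, 283.4]
ee_rot: [0.905, 0.425, -0.024, 0.004]
contact_force: [0.2, -0.1, 0.1]
gripper_width: 0.2
```

```bash
cat >> h.py <<'E'
from scipy.spatial.transform import Rotation as Ro
p0=np.array([587.9,-48.9]);ex=np.array([.969,-.247]);ey=np.array([.247,.969])
def st():
    s=read_state();R=Ro.from_quat(s["ee_rot"]).as_matrix();d=s["position"][:2]-p0
    print("t",s["clock"],"pos",s["position"].round(1),"clampxy",(d@ex).round(1),(d@ey).round(1),"toolx ang",np.arctan2(R[1,0],R[0,0]).round(3),"zaxis clamp",(R[:2,2]@ex).round(3),(R[:2,2]@ey).round(3),"F",s["contact_force"].round(1),"T",s["wrist_torque"].round(2),"w",round(s["gripper_width"],1),"j",s["joints"].round(2))
E
python3 -c "from h import *;st()"
```

```text
t 7.45 pos [619.5  86.3 283.4] clampxy -2.7 138.8 toolx ang 0.879 zaxis clamp -0.032 -0.037 F [ 0.2 -0.1  0.1] T [ 0.07 -0.09 -0.01] w 0.2 j [ 0.4   0.5  -0.14  0.01 -0.98  2.04]
```

Request:
apply_moves([
  [0.2,0,0],
  [0.3,0,0],
  [0.3,0,0],
  [0.3,0,-2],
  [0.3,0,-4.2],
  [0.3,0,-4.2],
  [-0.1,-1.0,-4.2],
  [-0.3,-1.9,-4.2],
  [-0.4,-2.4,-4.2],
], fingers=[1,1,1,1,1,1,1,1,1], yaw=[8.5,17,25,25,25,25,25,25,25])

```text
clock: 8.35
position: [615.6, 61.7, 242.9]
ee_rot: [0.792, 0.611, -0.021, 0.009]
contact_force: [-3.5, 16.7, 3.2]
gripper_width: -0.3
```

```bash
python3 -c "from h import *;st()"
```

```text
t 8.35 pos [615.6  61.7 242.9] clampxy -0.4 114.0 toolx ang 1.314 zaxis clamp -0.011 -0.044 F [-3.5 16.7  3.2] T [ 4.76  1.01 -0.2 ] w -0.3 j [ 0.37  0.53 -0.21  0.04 -0.86  2.49]
```

Now small pushes. The force should rise when the jaw gets tight.

Request:
apply_moves([
  [-0.1,-0.3,0],
  [-0.1,-0.4,0],
], fingers=[1,1], yaw=[0,0])

```text
clock: 8.55
position: [614.7, 60.3, 243.2]
ee_rot: [0.792, 0.61, -0.016, 0.008]
contact_force: [-1.5, 17.6, -3.3]
gripper_width: 0.5
```

Request:
apply_moves([
  [-0.1,-0.3,0],
  [-0.1,-0.4,0],
], fingers=[1,1], yaw=[0,0])

```text
clock: 8.75
position: [613.9, 59.1, 243.4]
ee_rot: [0.792, 0.61, -0.012, 0.006]
contact_force: [-2.0, 17.7, -4.8]
gripper_width: -0.1
```

Request:
apply_moves([
  [-0.1,-0.3,0],
  [-0.1,-0.4,0],
], fingers=[1,1], yaw=[0,0])

```text
clock: 8.95
position: [613.1, 58.0, 243.5]
ee_rot: [0.793, 0.61, -0.008, 0.005]
contact_force: [-0.5, 17.5, -4.0]
gripper_width: 0.1
```

```bash
python3 -c "from h import *;st()"
```

```text
t 8.95 pos [613.1  58.  243.5] clampxy -2.0 109.8 toolx ang 1.311 zaxis clamp -0.002 -0.019 F [-0.5 17.5 -4. ] T [ 5.12  0.45 -0.13] w 0.1 j [ 0.36  0.52 -0.22  0.02 -0.84  2.51]
```

Request:
apply_moves([
  [-0.1,-0.4,0],
  [-0.15,-0.6,0],
  [-0.2,-0.8,0],
], fingers=[1,1,1], yaw=[0,0,0])

```text
clock: 9.25
position: [611.8, 55.7, 243.7]
ee_rot: [0.793, 0.61, -0.001, 0.003]
contact_force: [-1.3, 32.2, -5.1]
gripper_width: -0.2
```

```bash
python3 -c "from h import *;st();im=wrist();cv2.imwrite('pics/w4.png',cv2.resize(im['color'],(640,480)));s=get_image('scene');cv2.imwrite('pics/s4.png',cv2.resize(s['color'][185:265,230:345],None,fx=6,fy=6,interpolation=cv2.INTER_CUBIC))"
```

```text
t 9.25 pos [611.8  55.7 243.7] clampxy -2.7 107.2 toolx ang 1.311 zaxis clamp 0.004 -0.005 F [-1.3 32.2 -5.1] T [9.26 0.56 0.01] w -0.2 j [ 0.36  0.52 -0.22  0.01 -0.83  2.52]
```

Force rose to 32 N with the finger stationary, so the jaw is tight, and the tool is level again. Now I lift, turn back, and look at the lid from above.

Request:
apply_moves([
  [0.4,1.5,0],
  [0.5,2,1],
  [0.5,2,4],
  [0.5,2,8],
  [0.5,2,11],
  [0,0,13],
  [-0.8,-3.5,13],
  [-1.6,-7,13],
  [-2,-9,13],
  [-2.4,-10.5,13],
], fingers=[1,1,1,1,1,0.8,0.6,0.4,0.2,0], yaw=[0,-5,-13,-21,-29,-37,-45,-53,-61,-69])

```text
clock: 10.35
position: [587.2, -51.2, 374.9]
ee_rot: [0.999, 0.05, -0.002, 0.002]
contact_force: [0.1, 0.3, -0.9]
gripper_width: 72.3
```

Request:
apply_moves([
  [0,0,0],
  [0,0,0],
  [0,0,0],
  [0,0,0],
  [0,0,0],
  [0,0,0],
  [0,0,0],
  [0,0,0],
  [0,0,0],
], fingers=[0,0,0,0,0,0,0,0,0], yaw=[-8.5,-17,-25.5,-34,-42.5,-51,-59.5,-66,-66])

```text
clock: 11.25
position: [587.1, -51.7, 375.8]
ee_rot: [0.865, -0.502, -0.002, 0.001]
contact_force: [-0.6, -0.7, -0.2]
gripper_width: 85.2
```

Run:
```python
from h import *
import pickle
st();im=wrist();pickle.dump(im,open("w5.pkl","wb"));cv2.imwrite('pics/w5.png',cv2.resize(im['color'],(800,600)))
```

```text
t 11.25 pos [587.1 -51.7 375.8] clampxy -0.1 -2.9 toolx ang -1.053 zaxis clamp -0.005 -0.0 F [-0.6 -0.7 -0.2] T [ 0.01 -0.04  0.03] w 85.2 j [ 0.19  0.35 -0.12 -0.   -1.1   0.33]
```

View pics/w5.png

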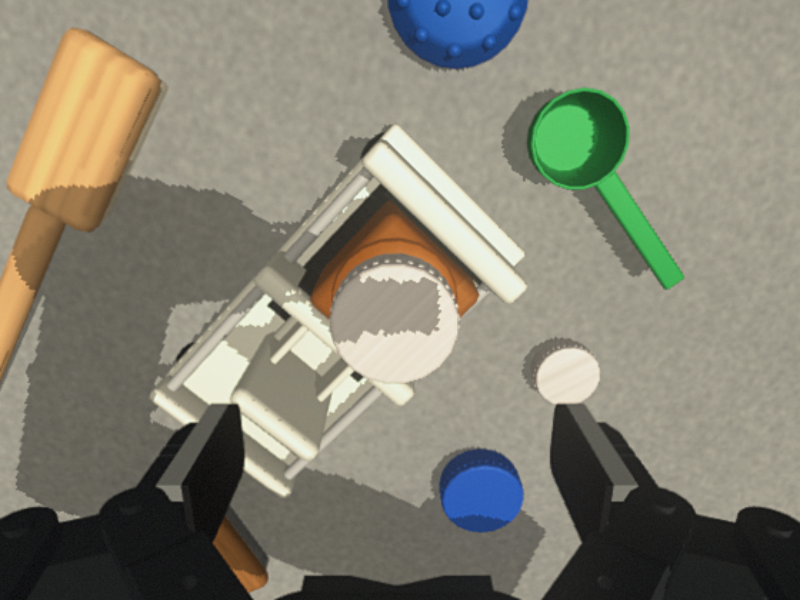

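The lid is at (394,323), radius about 64 px. The jar sides look parallel to the jaws, with no visible gap on the sliding side. I compute positions and the paddle-to-fixed-jaw distance.

Run:
```python
from h import *
import pickle
im=pickle.load(open("w5.pkl","rb"));P=lambda x,y,z:onz(im,x*.7,y*.7,z)
for n,x,y,z in[("cap",394.5,323,114),("l",330,323,114),("r",459,323,114),("t",394,263,114),("b",394,383,114),("padL",237,399,105),("padR",312,458,105),("fjL",365,164,60),("fjR",509,301,60)]:
    p=P(x,y,z);d=p[:2]-p0;print(n,p.round(1),(d@ex).round(1),(d@ey).round(1))
```

```text
cap [584.2 -45.5 114. ] -4.5 2.4
l [609.9 -30.8 114. ] 16.8 22.9
r [558.4 -60.1 114. ] -25.8 -18.1
t [598.4 -70.  114. ] 15.4 -17.9
b [569.2 -18.7 114. ] -25.6 24.7
padL [631.   32.2 105. ] 21.7 89.2
padR [582.6  44.6 105. ] -28.2 89.3
fjL [630.4 -96.   60. ] 52.9 -35.2
fjR [524.8 -70.4  60. ] -55.8 -36.5
```

Request:
apply_moves([
  [-0.2,0.6,-3],
  [-0.2,0.6,-6],
  [-0.2,0.6,-9],
  [-0.2,0.6,-11],
  [-0.2,0.6,-12],
  [-0.2,0.6,-12],
], fingers=[0,0,0,0,0,0], yaw=[0,0,0,0,0,0])

```text
clock: 11.9
position: [584.9, -45.8, 254.6]
ee_rot: [0.865, -0.501, -0.003, 0.002]
contact_force: [-0.2, -0.5, 0.2]
gripper_width: 85.5
```

Run:
```python
from h import *
import pickle
st();im=wrist();pickle.dump(im,open("w6.pkl","wb"));a=cv2.resize(im['color'],(400,300));s=get_image('side');b=cv2.resize(s['color'][130:270,200:340],(300,300),interpolation=cv2.INTER_CUBIC)
cv2.imwrite('pics/w6.png',cv2.resize(im['color'],(640,480)))
```

```text
t 11.9 pos [584.9 -45.8 254.6] clampxy -3.7 2.2 toolx ang -1.049 zaxis clamp -0.007 -0.001 F [-0.2 -0.5  0.2] T [-0.01 -0.08  0.02] w 85.5 j [ 0.2   0.47 -0.27 -0.   -0.83  0.33]
```

View pics/w6.png

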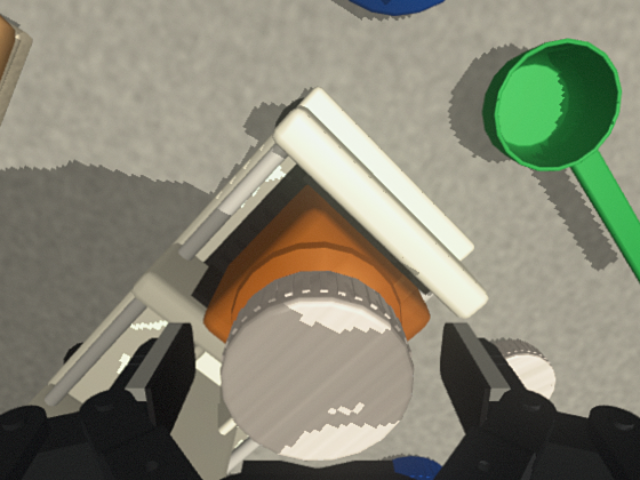

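The lid is centred between the fingers (222–413 against pads at 192/442), and the jar lies flush along the fixed jaw's face. I check the offset along tool x.

Run:
```python
from h import *
import pickle
im=pickle.load(open("w6.pkl","rb"));s=read_state()
for v in(271,366,461):
    p=onz(im,317*.875,v*.875,114);d=p-s["position"];print(p.round(1),"toolx",(d[0]*np.cos(-1.049)+d[1]*np.sin(-1.049)).round(1))
for q in((222,372),(413,372)):
    p=onz(im,q[0]*.875,q[1]*.875,114);print(p.round(1))
```

```text
[602.4 -77.2 114. ] toolx 35.7
[587.1 -50.6 114. ] toolx 5.0
[568.9 -18.8 114. ] toolx -31.7
[610.8 -34.5 114. ]
[560.9 -63.  114. ]
```

Taking the top disc's real edges (rows 293–461), the lid is within about 2 mm of centre. Close.

Request:
apply_moves([
  [0,0,0],
  [0,0,0],
  [0,0,0],
  [0,0,0],
  [0,0,0],
  [0,0,0],
  [0,0,0],
  [0,0,0],
], fingers=[0.2,0.4,0.6,0.8,1,1,1,1], yaw=[0,0,0,0,0,0,0,0])

```text
clock: 12.8
position: [585.1, -46.2, 258.7]
ee_rot: [0.866, -0.501, -0.002, 0.001]
contact_force: [-3.0, -2.5, 6.8]
gripper_width: 59.2
```

```bash
python3 -c "from h import *;st()"
```

```text
t 12.8 pos [585.1 -46.2 258.7] clampxy -3.4 1.9 toolx ang -1.049 zaxis clamp -0.004 -0.001 F [-3.  -2.5  6.8] T [-0.52  1.13  0.09] w 59.2 j [ 0.2   0.46 -0.27 -0.   -0.84  0.33]
```

Request:
apply_moves([
  [0,0,0],
  [0,0,0],
  [0,0,0],
  [0,0,0],
  [0,0,0],
], fingers=[1,1,1,1,1], yaw=[6,12,18,24,30])

```text
clock: 13.3
position: [585.4, -46.2, 259.6]
ee_rot: [0.966, -0.257, -0.0, 0.001]
contact_force: [0.5, 0.7, 0.5]
gripper_width: 58.7
```

```bash
python3 -c "
from h import *;st();im=wrist();cv2.imwrite('pics/w7.png',cv2.resize(im['color'],(640,480)))"
```

```text
t 13.3 pos [585.4 -46.2 259.6] clampxy -3.1 2.0 toolx ang -0.521 zaxis clamp -0.001 -0.002 F [0.5 0.7 0.5] T [-0.02 -0.04  0.  ] w 58.7 j [ 0.2   0.46 -0.27  0.   -0.84  0.85]
```

View pics/w7.png

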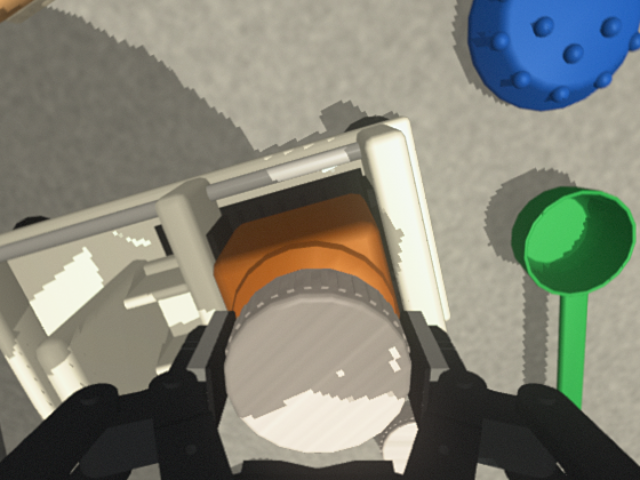

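The jar and jaws have not moved, and the lid turned 30° with the gripper. Continue to 85°.

Request:
apply_moves([
  [0,0,0],
  [0,0,0],
  [0,0,0],
  [0,0,0],
  [0,0,0],
  [0,0,0],
  [0,0,0],
  [0,0,0],
], fingers=[1,1,1,1,1,1,1,1], yaw=[7,14,21,28,35,42,49,55])

```text
clock: 14.15
position: [586.0, -44.3, 260.2]
ee_rot: [0.975, 0.22, 0.003, -0.0]
contact_force: [-0.5, 10.4, -0.2]
gripper_width: 58.8
```

Request:
apply_moves([
  [0,0,0.1],
  [0,0,0.2],
  [0,0,0.3],
], fingers=[1,1,1], yaw=[0,0,0])

```text
clock: 14.45
position: [585.8, -44.2, 263.3]
ee_rot: [0.976, 0.22, 0.003, -0.001]
contact_force: [0.5, 2.9, -2.8]
gripper_width: 58.6
```

```bash
python3 -c "
from h import *;st();im=wrist();cv2.imwrite('pics/w8.png',cv2.resize(im['color'],(640,480)))"
```

```text
t 14.45 pos [585.8 -44.2 263.3] clampxy -3.2 4.1 toolx ang 0.443 zaxis clamp 0.004 0.003 F [ 0.5  2.9 -2.8] T [ 0.68 -0.03 -0.01] w 58.6 j [ 0.2   0.46 -0.27 -0.   -0.84  1.81]
```

View pics/w8.png

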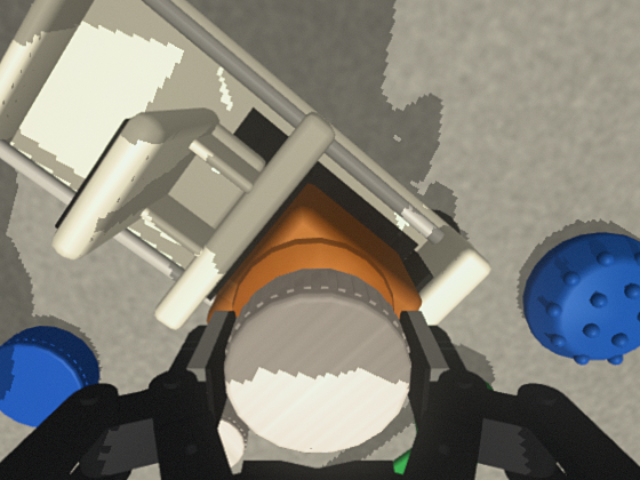

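The jar is still square and the forces are small. The lid is already 4.6 mm above its seated height, which is past the 4 mm limit, so it is free. Now lift slowly.

Request:
apply_moves([
  [0,0,0.3],
  [0,0,0.6],
  [0,0,0.9],
  [0,0,1.2],
], fingers=[1,1,1,1], yaw=[0,0,0,0])

```text
clock: 14.9
position: [585.9, -44.5, 275.9]
ee_rot: [0.976, 0.22, 0.003, -0.0]
contact_force: [-0.3, 0.8, 0.5]
gripper_width: 58.6
```

```bash
python3 -c "from h import *;st()"
```

```text
t 14.9 pos [585.9 -44.5 275.9] clampxy -3.0 3.7 toolx ang 0.443 zaxis clamp 0.005 0.003 F [-0.3  0.8  0.5] T [-0.03  0.04 -0.03] w 58.6 j [ 0.2   0.44 -0.26 -0.   -0.87  1.81]
```

Request:
apply_moves([
  [0,0,0.4],
  [0,0,0.8],
  [0,0,1.2],
  [0,0,1.6],
  [0,-0.1,2.0],
  [0,-0.2,2.1],
  [0,-0.2,2.1],
], fingers=[1,1,1,1,1,1,1], yaw=[0,0,0,0,0,0,0])

```text
clock: 15.6
position: [585.9, -46.7, 297.1]
ee_rot: [0.976, 0.22, 0.003, -0.0]
contact_force: [0.2, -0.6, -0.9]
gripper_width: 58.6
```

```bash
python3 -c "
from h import *;st();im=wrist();a=get_image('scene');b=get_image('side')
a=cv2.resize(a['color'][160:265,220:345],(400,336),interpolation=cv2.INTER_CUBIC);b=cv2.resize(b['color'][155:260,210:335],(400,336),interpolation=cv2.INTER_CUBIC);cv2.imwrite('pics/w9.png',np.hstack([a,b]));cv2.imwrite('pics/w10.png',cv2.resize(im['color'],(640,480)))"
```

```text
t 15.6 pos [585.9 -46.7 297.1] clampxy -2.5 1.7 toolx ang 0.443 zaxis clamp 0.005 0.003 F [ 0.2 -0.6 -0.9] T [ 0.01  0.02 -0.  ] w 58.6 j [ 0.2   0.42 -0.23 -0.   -0.91  1.82]
```

View pics/w9.png

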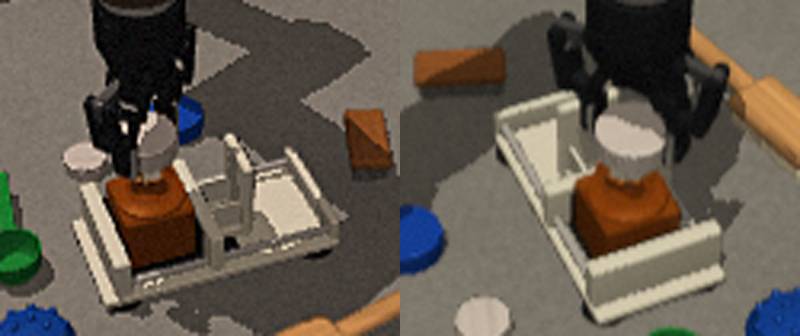

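The lid is off and held above the neck, with the jar standing nipped. One last close check from the wrist for level and slip.

View pics/w10.png

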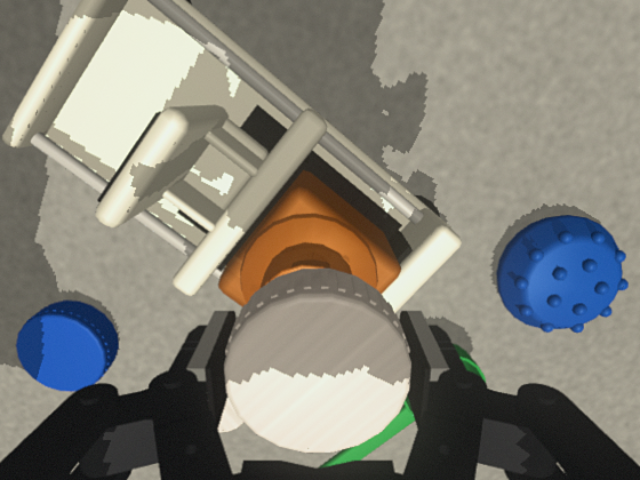

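The lid sits at the same image place as before the lift (225–412), so it is level and has not slipped. The jar is still square between the jaws. Handing in.

```bash
python3 -c "
from h import *;print(job_done());st()"
```

```text
the job is handed in; nothing more can be done
None
the job is handed in; nothing more can be done
```

The job is done and handed in at about 16 s of the 51 s allowed. The lid is off and held over the jar, and the jar is still braced in the clamp.

- **Bracing:** I pushed the paddle until the force rose to about 32 N with the finger no longer advancing. The tool had tilted about 0.05 rad while pushing, so I turned it 180° and finished the push from its other side, which brought it level again.
- **Unscrewing:** I gripped the metal lid and turned it about 85° anticlockwise. The wrist showed almost no load after 30° and about 10 N sideways at the end. The lid then came up with under 3 N.
- **Final hold:** The lid is up about 38 mm from its seat, so its lower edge is about 21 mm above the mouth. The tool is within about 0.006 rad of vertical, the grip is 58.6 mm wide and the outside force is about 1 N. The last pictures show the lid level and not slipped, the jar standing square between both jaws, and nothing else visibly moved.

**Where measurements disagreed:**
- My estimates of the jaw travel and of the lid's centre along the clamp differed by a few mm. I put this down to rounded edges and the rubber faces, and trusted the force rise and the close view, which showed no gap.
- The tool rose about 4 mm when the fingers closed on the lid. The clearance is counted from after that rise.

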